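# Build the disc-spring stack on the demonstration stand

## Robot

A 7-joint arm with a two-finger parallel gripper is mounted at the origin on the work surface. World frame = base frame: x ahead of the robot, y to its left, z up, the work surface at z = 0. Lengths are in m, angles in rad, forces in N, time in s.
With the tool pointing down it reaches from about 0.425 to 0.925 m from the base axis. Payload 6.8 kg.
Tool frame: the origin (TCP) lies midway between the tips of the shut fingers; the grasp point (between the pads) lies 19 mm behind it; z points along the fingers, y is the direction in which the jaws open and shut (so a half turn about z gives the same grasp; the last joint's range is limited). The gripper opens to 85 mm and grips with 20 to 120 N. Pads are 22 mm wide; open, the fingers measure 114 mm over their backs; the gripper's body (76 mm by 85 mm) begins 54 mm behind the grasp point. The pads swing forward as they close: fully open they stand 13 mm farther back than shut.
Start: joints at [1.21, 0.477, 0.022, 1.555, -0.011, 1.109, -0.083], TCP at [0.169, -0.654, 0.231] pointing down, gripper open.
Joint ranges: [-2.96, 2.96], [-0.34, 2.1], [-1.41, 1.46], [0.24, 2.44], [-1.37, 4.51], [0.17, 1.92], [-2.96, 2.96]. Speed limits (rad/s): [2.39, 2.39, 3.14, 3.14, 3.14, 3.14, 3.14].

## Interface

Orientations are given as a unit quaternion [w, x, y, z].
In Python, from station import bot gives the robot as it stands.
- The arm moves only by the shell command python3 -m jog 'ROWS' [FORCE]. ROWS is JSON, a list of rows, each a list of 3 entries, a list of its own where there are three numbers: the shift along the tool's x, y, z in mm, then the turn, a rotation vector about the tool's x, y, z in degrees, then the closure, from -1 (fully open) to 1 (shut). A call has 1 to 12 rows; each row shifts and turns the commanded pose from where the row before left it, along the tool's axes as they then stand; what a row does not reach is not made up. A row lasts 1/8 s, in which the tool goes at most 62.5 mm and 10.7 degrees, less where a joint would pass 70% of its speed; a pose out of reach is approached as far as the arm can. A call is refused whole if a number of a shift passes 62.5 or a number of a turn 10.7, either way. A call with a gripper value outside its range is refused whole. The fingers move at their own pace and stop on an object; FORCE is the grip in N (left out, the last holds). Time passes only in rows, so rows that do not move let the fingers close. It gives the time, the measured TCP pose, the force and the opening at its end, in the units of the state.
- bot.get_obs(): the state, without advancing time (a new reading comes with each control period).
- bot.read_camera(name): name is "scene" or "top"; returns (picture, depth): 384x512x3 uint8, red, green, blue; 384x512 float32, m along the optical axis (not along the pixel's ray), 0 where there is no reading.
- bot.camera_info(name): a dict with "fx", "fy", "cx", "cy" (pixels), "k1" (the pictures are not rectified: a ray, as slopes to the right and down, at radius r is drawn at 1 + k1 r^2 times it, then the intrinsics apply), "world_from_camera" (4x4, takes a point from camera to world coordinates). Camera axes: x right, y up, looking along -z (the intrinsics and any distortion apply to the point x, -y, -z); pixel columns grow to the right and rows downward; lengths in m; the calibration is good to about 2 mm. A picture is of the moment at which its call begins. camera_info takes no time and is no camera call.
- bot.hand_in(): hands the job in, once; it reports no verdict.
Trained networks look in the newest picture that a camera, given by its name, has taken for a name from the list of things; names that differ only in an ending like _2 or _b are one class to them, and where a whole thing is asked for, a point or a joint stands for the part that bears it (a point fixed in the world has none). Each returns a list of dicts, best first, with "score" (0 to 1); they miss things now and then, are a little off and sometimes report something else, mostly with a low value. They report only what shows in the picture. A call takes as long as a camera call. They do not tell look-alikes from the thing itself.
- bot.find_in(camera, thing): "xy" ([column, row] as shares, 0 to 1, of the picture: columns of its width, rows of its height, amid what is visible of it).
- bot.cut_out(camera, thing): "pixels" (384x512 bool, what is visible of it) and "xy" ([column, row] as shares, 0 to 1, of the picture: columns of its width, rows of its height, amid what is visible of it).
- bot.landmark_of(camera, thing): "xy" ([column, row] as shares, 0 to 1, of the picture: columns of its width, rows of its height: a listed point, or the origin of a listed thing).
The state is a dict: "t": time; "q": joint angles; "joint_vel": joint speeds; "joint_torque": joint torques, N m; "eef_pos": TCP position; "tool_rot": TCP orientation; "contact_force": force on the tool from outside, world axes, zero at the start; "torque": the same for the moment, N m; "gripper_width": opening from 0.0 (shut) to 1.0 (fully open).
Only numpy, scipy, OpenCV 4.12 (cv2) and the standard library are available. Lean on these libraries where they do the work, as an engineer would, in place of code of your own. Each camera call takes 0.05 s, during which the arm holds its last target.

## Task

Set up the spring stand for the next lesson: add the three loose conical washers from the bench to the one already on the arbor, with their faces alternating all the way up (crown to crown, then rim to rim, then crown to crown). Each already lies the way up it is needed; lower each one down flat onto the one below rather than dropping it, leave the first washer on its seat, and leave the flat washer, the beaker and the forceps where they are.

Things in the scene. Friction and masses are not known exactly. Their poses are not given: they have to be found in the camera images.
- stand: Grey steel base plate 150 x 110 x 12 mm, fixed to the bench, with a vertical bare steel arbor 21 mm in diameter at its centre. Origin under the plate's centre on the bench, z up, x along the 150 mm side.
- seat (a point): Point on the arbor's axis at the top face of the base plate (12 mm above the bench); z up. The washers stack up from here, each alternating one adding 16 mm.
- arbor_tip (a point): Top end of the arbor on its axis, 102 mm above the bench (90 mm above the seat); its last 14 mm taper from 21 to 10 mm in diameter.
- washer_first: Steel conical spring washer: 56 mm outside, 26 mm hole, 16 mm tall, about 90 g. Outer rim band 6 mm high with vertical outside; raised crown around the hole, 40 mm outside, 6 mm high. Origin on its axis at mid-height; z points out of the crown, away from the hollow side. It is already on the arbor, rim down on the base plate, crown up, and stays there (loose).
- washer_a: Steel conical spring washer: 56 mm outside, 26 mm hole, 16 mm tall, about 90 g. Outer rim band 6 mm high with vertical outside; raised crown around the hole, 40 mm outside, 6 mm high. Origin on its axis at mid-height; z points out of the crown, away from the hollow side. It lies on the bench crown down, hollow side up like a dish (rim band 10 to 16 mm above the bench).
- washer_b: Steel conical spring washer: 56 mm outside, 26 mm hole, 16 mm tall, about 90 g. Outer rim band 6 mm high with vertical outside; raised crown around the hole, 40 mm outside, 6 mm high. Origin on its axis at mid-height; z points out of the crown, away from the hollow side. It lies on the bench crown up, hollow side down like a dome (rim band 0 to 6 mm above the bench).
- washer_c: Steel conical spring washer: 56 mm outside, 26 mm hole, 16 mm tall, about 90 g. Outer rim band 6 mm high with vertical outside; raised crown around the hole, 40 mm outside, 6 mm high. Origin on its axis at mid-height; z points out of the crown, away from the hollow side. It lies on the bench crown down, hollow side up like a dish, just like washer_a and interchangeable with it.
- flat_washer: Plain flat steel washer, 52 mm outside, 26 mm hole, 5 mm thick, on the bench; not part of the stack. Origin at the centre of its underside.
- beaker: Clear plastic beaker, 66 mm across, 85 mm tall, standing loose on the bench. Origin at the centre of its underside.
- forceps: Steel forceps, 130 mm long, 10 mm high, lying on the bench. Origin at the middle of the underside, x lengthwise.
Not all that is in view belongs to the job. What is shaped like the washer_c but red is not meant. What is shaped like the washer_b but red is not meant.

How it is judged:
On the way, in this order (a step that is already met when the one before it is completed fails the run):
1. a hollow-up washer rests crown to crown on the first washer (((horizontal distance between washer_a and seat below 0.006 m and z of washer_a in the frame of seat between 0.02 and 0.028 m and angle between washer_a's own z axis and vertical above 2.9916 rad) or (horizontal distance between washer_c and seat below 0.006 m and z of washer_c in the frame of seat between 0.02 and 0.028 m and angle between washer_c's own z axis and vertical above 2.9916 rad))), for 0.2 s.
2. the crown-up washer rests on it, rim to rim (((horizontal distance between washer_a and seat below 0.006 m and z of washer_a in the frame of seat between 0.02 and 0.028 m and angle between washer_a's own z axis and vertical above 2.9916 rad) or (horizontal distance between washer_c and seat below 0.006 m and z of washer_c in the frame of seat between 0.02 and 0.028 m and angle between washer_c's own z axis and vertical above 2.9916 rad)) and horizontal distance between washer_b and seat below 0.006 m and z of washer_b in the frame of seat between 0.036 and 0.044 m and angle between washer_b's own z axis and vertical below 0.15 rad), for 0.2 s.
At the end, for the whole second after the job is handed in: All four washers rest released on the arbor: from below crown up, crown down, crown up, crown down (washer_a and washer_c in either order), centres within 6 mm of the axis and 4 mm of their heights (8, 24, 40, 56 mm above the seat), level within 0.15 rad (horizontal distance between each of washer_first, washer_b and seat below 0.006 m and z of washer_first in the frame of seat between 0.004 and 0.012 m and angle between each of washer_first, washer_b's own z axis and vertical below 0.15 rad and z of washer_b in the frame of seat between 0.036 and 0.044 m and (((horizontal distance between washer_a and seat below 0.006 m and z of washer_a in the frame of seat between 0.02 and 0.028 m and angle between washer_a's own z axis and vertical above 2.9916 rad) and (horizontal distance between washer_c and seat below 0.006 m and z of washer_c in the frame of seat between 0.052 and 0.06 m and angle between washer_c's own z axis and vertical above 2.9916 rad)) or ((horizontal distance between washer_c and seat below 0.006 m and z of washer_c in the frame of seat between 0.02 and 0.028 m and angle between washer_c's own z axis and vertical above 2.9916 rad) and (horizontal distance between washer_a and seat below 0.006 m and z of washer_a in the frame of seat between 0.052 and 0.06 m and angle between washer_a's own z axis and vertical above 2.9916 rad))) and linear speed of each of washer_first, washer_a, washer_b, washer_c below 0.02 m/s); the robot touches nothing.
It fails at once if a bystander (flat washer, beaker or forceps) is moved more than 25 mm (distance of any of flat_washer, beaker, forceps from where it was at the start of the episode above 0.025 m).
It fails at once if the beaker is tipped over (angle between beaker's own z axis and vertical above 0.5 rad).
It fails at once if a washer is dropped: it moves faster than 0.5 m/s while around the arbor ((horizontal distance between washer_a and seat below 0.012 m and z of washer_a in the frame of seat below 0.085 m and linear speed of washer_a above 0.5 m/s) or (horizontal distance between washer_b and seat below 0.012 m and z of washer_b in the frame of seat below 0.085 m and linear speed of washer_b above 0.5 m/s) or (horizontal distance between washer_c and seat below 0.012 m and z of washer_c in the frame of seat below 0.085 m and linear speed of washer_c above 0.5 m/s)).
It fails at once if the first washer is lifted out of its place (z of washer_first in the frame of seat above 0.02 m).
It also fails if it takes over 72 s, if anything falls off the work surface, if the arm or the gripper's body presses on something with over 40 N, if the wrist force passes 120 N, or if a joint passes its speed limit or range.

## Working session

There is one attempt and no reset: what is moved stays moved. The work goes in short steps, Python scripts to look and compute and a shell command to move; the robot and the scene stay as the last step left them, time stands still between calls to the robot, and variables do not carry over. Pictures are saved under pics/ and viewed, and the job is handed in when it is done.

```bash
mkdir -p pics; ls; python3 - <<'E'
from station import bot
import cv2,json
o=bot.get_obs();print({k:(v if not hasattr(v,'tolist') else v.tolist()) for k,v in o.items()})
for c in("scene","top"):
    p,d=bot.read_camera(c);cv2.imwrite(f"pics/{c}0.png",p[:,:,::-1]);print(bot.camera_info(c))
    for th in("stand","washer_first","washer_a","washer_b","flat_washer","beaker","forceps","arbor_tip","seat"):
        try:print(c,th,[(round(r['score'],2),[round(r['xy'][0]*512),round(r['xy'][1]*384)]) for r in bot.landmark_of(c,th)][:7])
        except Exception as e:print(th,e)
    
E
```

```text
pics
{'t': 0.0, 'q': [1.2099237730877965, 0.4777990429340508, 0.022385314988393332, 1.5564975738182623, -0.011466534282580616, 1.1093518354157847, -0.08307759774295177], 'joint_vel': [-0.00011479963583114416, -0.001373084727792043, -0.000210054005228176, 0.001543393731574819, -0.0001713077834909314, 5.6313129191423145e-05, 0.0012068538684833277], 'joint_torque': [-0.00025348785129608586, -59.646263122558594, 1.6078146547079086, -28.119587302207947, 0.012439657584764063, 0.00934784853598103, 5.697673373106227e-06], 'eef_pos': [0.16859708231544318, -0.6529523771765914, 0.23030789062723617], 'tool_rot': [-0.0009387773120928173, 0.9920222874597424, 0.12605892478390845, -0.00021762955513794316], 'contact_force': [-0.04337092301379995, -0.6362922146888651, -0.31894097499773094], 'torque': [0.04539208044203722, -0.022936224494665133, -0.0038179672482575133], 'gripper_width': 1.00241276153874}
{'fx': 372.07559888092203, 'fy': 372.07559888092203, 'cx': 254.64967004265839, 'cy': 189.0118455259834, 'k1': 0.011964820472079984, 'world_from_camera': array([[-0.00778395, -0.62627364,  0.77956445,  
[... 973 characters left out ...]
,  9.28091133e-04,
        -2.35090665e-02],
       [ 4.59961948e-04,  9.42343219e-02,  9.95549939e-01,
         1.25902535e+00],
       [ 0.00000000e+00,  0.00000000e+00,  0.00000000e+00,
         1.00000000e+00]])}
top stand [(0.57, [344, 263]), (0.32, [141, 193])]
top washer_first [(0.78, [346, 263])]
top washer_a [(0.78, [160, 276]), (0.76, [216, 163]), (0.73, [133, 248]), (0.68, [219, 266]), (0.66, [206, 198])]
top washer_b [(0.78, [160, 276]), (0.76, [216, 163]), (0.73, [133, 248]), (0.68, [219, 266]), (0.66, [206, 198])]
top flat_washer [(0.77, [142, 192])]
top beaker [(0.83, [290, 151])]
top forceps [(0.64, [376, 173])]
top arbor_tip [(0.87, [351, 263])]
top seat [(0.63, [341, 266])]
```

View pics/scene0.png

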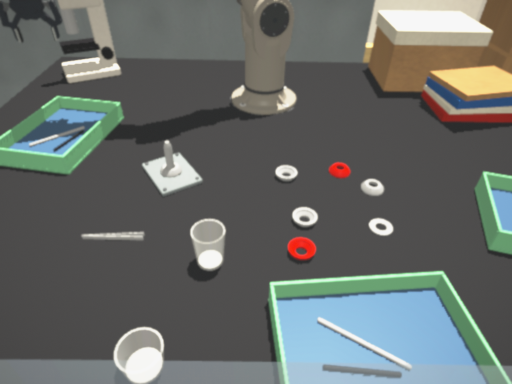

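View pics/top0.png

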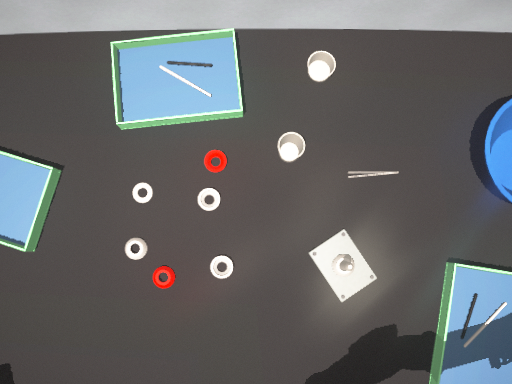

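The top view shows washers at (222,267) and (209,199), a dome at (136,249), the flat washer at (142,193), and the stand at (345,264). I'll zoom in and measure.

```bash
cat > h.py <<'E'
from station import bot
import cv2,numpy as np
from scipy.optimize import least_squares
def rays(c,px):
    i=bot.camera_info(c);K=np.array([[i['fx'],0,i['cx']],[0,i['fy'],i['cy']],[0,0,1]])
    u=cv2.undistortPoints(np.array(px,float).reshape(-1,1,2),K,np.array([i['k1'],0,0,0,0])).reshape(-1,2)
    M=i['world_from_camera'];d=np.c_[u[:,0],-u[:,1],-np.ones(len(u))]@M[:3,:3].T
    return M[:3,3],d
def onz(c,px,z):
    o,d=rays(c,px);s=(z-o[2])/d[:,2];return o+d*s[:,None]
def proj(c,P):
    i=bot.camera_info(c);M=np.linalg.inv(i['world_from_camera']);q=np.atleast_2d(P)@M[:3,:3].T+M[:3,3]
    x=q[:,0]/-q[:,2];y=-q[:,1]/-q[:,2];f=1+i['k1']*(x*x+y*y)
    return np.c_[i['cx']+i['fx']*x*f,i['cy']+i['fy']*y*f]
def blob(img,xy,r=22):
    # white region round xy
    g=img.min(2);m=(g>110).astype(np.uint8)
    n,l,s,cen=cv2.connectedComponentsWithStats(m)
    k=min(range(1,n),key=lambda k:np.hypot(*(cen[k]-xy))+(1e3 if s[k,4]<60 else 0))
    return (l==k).astype(np.uint8)
def washer_pts(R0=.028):
    return None
def sil(c,xyz0,kind):
    # silhouette of a washer at centre xy -> filled mask contour
    a=np.linspace(0,2*np.pi,60,endpoint=False);P=[]
    prof={'dish':[(.028,.016),(.028,.010),(.020,.0)],'dome':[(.028,0),(.028,.006),(.020,.016)],'flat':[(.026,0),(.026,.005)]}[kind]
    for r,z in prof:P.append(np.c_[xyz0[0]+r*np.cos(a),xyz0[1]+r*np.sin(a),np.full(60,z)])
    return cv2.convexHull(proj(c,np.vstack(P)).astype(np.float32)).reshape(-1,2)
def fit(c,img,xy,kind):
    m=blob(img,np.array(xy));ct=max(cv2.findContours(m,0,cv2.CHAIN_APPROX_NONE)[0],key=cv2.contourArea).reshape(-1,2)
    p0=onz(c,[ct.mean(0)],.008)[0][:2]
    def f(v):
        h=sil(c,v[:2],kind);return [cv2.pointPolygonTest(h.reshape(-1,1,2),(float(x),float(y)),True)-v[2] for x,y in ct]
    r=least_squares(f,np.r_[p0,0.5],diff_step=1e-4,x_scale=[.001,.001,1]);return r.x,np.sqrt(np.mean(r.fun**2))
E
python3 - <<'E'
from h import *
T=bot.read_camera('top')[0];S=bot.read_camera('scene')[0]
for n,k,t,s in(('W1','dish',(222,267),(287,173)),('W2','dish',(209,199),(305,217)),('B','dome',(136,249),(373,187)),('F','flat',(142,193),(381,227))):
    for c,I,xy in(('top',T,t),('scene',S,s)):
        v,e=fit(c,I,xy,k);print(n,c,v.round(4),round(e,2))
m=blob(T,np.array((345,264)));ct=max(cv2.findContours(m,0,2)[0],key=cv2.contourArea)
b=cv2.boxPoints(cv2.minAreaRect(ct));P=onz('top',b,.012);print(P.round(4),P.mean(0).round(4))
m=blob(S,np.array((172,175)));print('blob',m.sum())
for c,px in(('top',(351,263)),('scene',(165,139))):print('tip',c,onz(c,[px],.102).round(4))
print(onz('top',[(290,151)],0.),onz('scene',[(206,260)],0.))
out=[cv2.resize(T[y-40:y+40,x-40:x+40],None,fx=3,fy=3,interpolation=2) for x,y in((222,267),(209,199),(136,249),(345,264),)]
out2=[cv2.resize(S[y-40:y+40,x-40:x+40],None,fx=3,fy=3,interpolation=2) for x,y in((287,173),(305,217),(373,187),(172,165))]
v=np.vstack([np.hstack(out),np.hstack(out2)]);cv2.imwrite('pics/z.png',cv2.resize(v,(800,400))[:,:,::-1])
E
```

```text
W1 top [ 0.4697  0.0538 -0.2231] 0.3
W1 scene [ 0.4684  0.0555 -0.1231] 0.42
W2 top [ 0.6401  0.0863 -0.2154] 0.28
W2 scene [ 0.6392  0.0882 -0.1556] 0.33
B top [0.516  0.272  0.1956] 0.33
B scene [ 0.5168  0.2746 -0.1753] 0.28
F top [0.659  0.2576 0.0112] 0.28
F scene [ 0.6594  0.2599 -0.058 ] 0.33
[[ 0.5031 -0.1611  0.012 ]
 [ 0.5697 -0.2638  0.012 ]
 [ 0.4367 -0.3502  0.012 ]
 [ 0.3713 -0.2474  0.012 ]] [ 0.4702 -0.2556  0.012 ]
blob 1672
tip top [[ 0.4795 -0.2541  0.102 ]]
tip scene [[ 0.4632 -0.2542  0.102 ]]
[[ 0.76461451 -0.12283345  0.        ]] [[ 0.76532879 -0.1248648   0.        ]]
```

View pics/z.png

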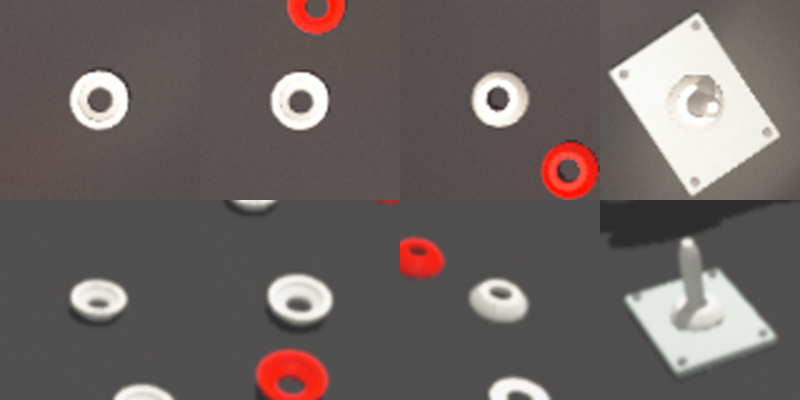

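Both dishes, the dome and the stand are clear, and the two cameras agree to about 2 mm. Next I'll refine the stand with a silhouette fit.

```bash
cat >> h.py <<'E'
from scipy.optimize import minimize
def render(c,v,box,sc=6):
    x,y,w=v;x0,y0,W=box;m=np.zeros((W*sc,W*sc),np.uint8)
    R=np.array([[np.cos(w),-np.sin(w)],[np.sin(w),np.cos(w)]])
    def hull(P):
        P=np.array(P);P=np.c_[P[:,:2]@R.T+[x,y],P[:,2]]
        h=cv2.convexHull(((proj(c,P)+.5-[x0,y0])*sc).astype(np.float32));cv2.fillConvexPoly(m,np.round(h*16).astype(np.int32),1,cv2.LINE_8,4)
    hull([(a*.075,b*.055,z) for a in(1,-1) for b in(1,-1) for z in(0,.012)])
    t=np.linspace(0,6.28,24);ring=lambda r,z:[(r*np.cos(q),r*np.sin(q),z) for q in t]
    hull(ring(.0105,.012)+ring(.0105,.088));hull(ring(.0105,.088)+ring(.005,.102))
    return cv2.resize(m.astype(np.float32),(W,W),interpolation=cv2.INTER_AREA)
def fitstand(c,img,xy,th=110,W=90):
    x0,y0=xy[0]-W//2,xy[1]-W//2;g=img[y0:y0+W,x0:x0+W].min(2).astype(float)
    bg,fg=np.median(g[g<th]),np.median(g[g>th]);t=np.clip((g-bg)/(fg-bg),0,1)
    best=None
    for w in(np.deg2rad(33),np.deg2rad(-57)):
        r=minimize(lambda v:np.abs(render(c,[v[0]/100,v[1]/100,v[2]],(x0,y0,W))-t).sum(),[47,-25.4,w],method='Nelder-Mead',options=dict(initial_simplex=np.array([[47,-25.4,w],[48,-25.4,w],[47,-24.4,w],[47,-25.4,w+.1]])))
        if best is None or r.fun<best.fun:best=r
    return best.x/[100,100,1],best.fun,t,render(c,best.x/[100,100,1],(x0,y0,W))
E
python3 - <<'E'
from h import *
for c,xy in(('top',(345,264)),('scene',(172,165))):
    I=bot.read_camera(c)[0];v,e,t,r=fitstand(c,I,xy);print(c,v.round(4),e,np.rad2deg(v[2]))
    cv2.imwrite(f'pics/fs_{c}.png',cv2.resize(np.hstack([t,r,abs(t-r)])*255,None,fx=2.9,fy=2.9))
E
```

```text
top [ 0.4712 -0.2516  0.5829] 375.93181945773006 33.39893884624292
scene [ 0.4678 -0.2506  0.57  ] 358.2425672479866 32.659902541721216[ WARN:0@3.254] global loadsave.cpp:1063 imwrite_ Unsupported depth image for selected encoder is fallbacked to CV_8U.
```

```bash
python3 -c "
import cv2,numpy as np
cv2.imwrite('pics/fs.png',np.vstack([cv2.imread('pics/fs_top.png'),cv2.imread('pics/fs_scene.png')]))"
```

```text
(no output)
```

View pics/fs.png

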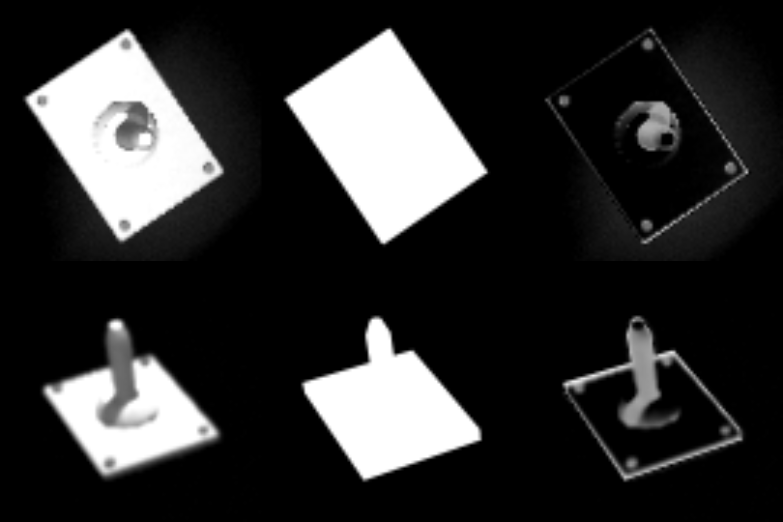

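Targets, averaging the two cameras: W1 (0.469, 0.055), W2 (0.640, 0.087), B (0.516, 0.273), arbor (0.4695, −0.251). First I square the tool to the world axes and move towards W1.

```bash
python3 -m jog '[[[0,0,0],[0,0,7.25],-0.6],[[0,0,0],[0,0,7.3],-0.6],[[35,-38,0],[0,0,0],-0.6],[[35,-38,0],[0,0,0],-0.6],[[35,-38,0],[0,0,0],-0.6],[[35,-38,0],[0,0,0],-0.6],[[35,-38,0],[0,0,0],-0.6],[[35,-38,0],[0,0,0],-0.6],[[35,-38,0],[0,0,0],-0.6],[[35,-38,0],[0,0,0],-0.6],[[0,0,0],[0,0,0],-0.6]]' 60
```

```text
t: 2.58
eef_pos: [0.453, -0.3454, 0.2315]
tool_rot: [-0.001, 1.0, 0.004, 0.001]
contact_force: [0.3, -0.2, 0.5]
gripper_width: 0.801
```

```bash
python3 -m jog '[[[6.4,-50,0],[0,0,0],-0.6],[[6.4,-50,0],[0,0,0],-0.6],[[6.4,-50,0],[0,0,0],-0.6],[[6.4,-50,0],[0,0,0],-0.6],[[6.4,-50,0],[0,0,0],-0.6],[[6.4,-50,0],[0,0,0],-0.6],[[6.4,-50,0],[0,0,0],-0.6],[[6.4,-50,0],[0,0,0],-0.6],[[0,0,40],[0,-10,0],-0.6],[[0,0,40],[0,-10,0],-0.6],[[0,0,20],[0,-10,0],-0.6],[[0,0,0],[0,0,0],-0.6]]'
cat > st.py <<'E'
from h import *
from scipy.spatial.transform import Rotation as Ro
import sys
def state(tag=None,cams=()):
    o=bot.get_obs();q=o['tool_rot'];R=Ro.from_quat([*q[1:],q[0]]).as_matrix();p=np.array(o['eef_pos'])
    print('t',round(o['t'],2),'tcp',(p*1000).round(1),'F',np.round(o['contact_force'],1),'w',round(o['gripper_width']*85,1),'z',R[:,2].round(3),'y',R[:,1].round(3))
    return p,R
def go(tgt):
    p,R=state();print('tool shift mm',(R.T@(np.array(tgt)-p)*1000).round(1))
E
python3 - <<'E'
from st import *
p,R=state()
go([.504,.055,.075]);
T=bot.read_camera('top')[0];S=bot.read_camera('scene')[0]
cv2.imwrite('pics/g1.png',cv2.resize(S[80:230,200:400],(800,600))[:,:,::-1])
E
```

```text
t: 4.08
eef_pos: [0.4864, 0.0487, 0.1288]
tool_rot: [-0.0, 0.965, -0.002, -0.262]
contact_force: [-0.6, -0.3, 0.9]
gripper_width: 0.797
t 4.08 tcp [486.4  48.7 128.8] F [-0.6 -0.3  0.9] w 67.8 z [-0.507  0.001 -0.862] y [-0.003 -1.     0.001]
t 4.08 tcp [486.4  48.7 128.8] F [-0.6 -0.3  0.9] w 67.8 z [-0.507  0.001 -0.862] y [-0.003 -1.     0.001]
tool shift mm [42.4 -6.4 37.5]
```

View pics/g1.png

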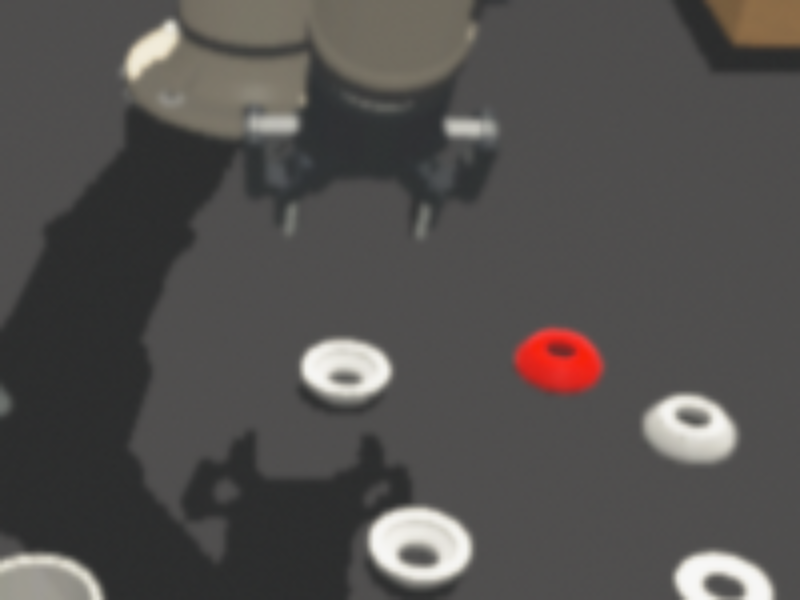

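The gripper is tilted forward above and behind W1, with its tips at about (272,139) and (305,139) in scene pixels. I'll go to the pre-grasp and check how far back the tips sit.

```bash
python3 - <<'E'
from st import *
p,R=state()
for d in(0,.005,.01,.015):print(d,proj('scene',[p+R@[0,s*.034,-d] for s in(1,-1)]).round(1).tolist())
E
python3 -m jog '[[[21,-3.2,19],[0,0,0],-0.6],[[21,-3.2,19],[0,0,0],-0.6],[[0,0,0],[0,0,0],-0.6]]'
python3 - <<'E'
from st import *
go([.504,.055,.075]);go([.464,.055,.006])
T=bot.read_camera('top')[0];S=bot.read_camera('scene')[0]
p,R=state()
for d in(0,.005,.01,.015):print(d,proj('scene',[p+R@[0,s*.034,-d] for s in(1,-1)]).round(1).tolist())
cv2.imwrite('pics/g2.png',cv2.resize(np.hstack([S[120:220,240:340],T[220:320,172:272]]),(800,400),interpolation=0)[:,:,::-1])
E
```

```text
t 4.17 tcp [487.4  49.6 133.2] F [-0.6 -0.4  1.8] w 68.2 z [-0.498  0.001 -0.867] y [-0.002 -1.     0.   ]
0 [[273.4, 135.2], [301.6, 135.7]]
0.005 [[273.5, 134.1], [301.8, 134.7]]
0.01 [[273.6, 133.1], [302.1, 133.6]]
0.015 [[273.7, 132.0], [302.4, 132.6]]
t: 4.55
eef_pos: [0.5044, 0.0564, 0.0806]
tool_rot: [-0.0, 0.966, -0.0, -0.257]
contact_force: [-1.6, 0.8, -0.2]
gripper_width: 0.802
t 4.55 tcp [504.4  56.4  80.6] F [-1.6  0.8 -0.2] w 68.1 z [-0.497  0.    -0.867] y [-0.001 -1.     0.   ]
tool shift mm [2.5 1.4 5.1]
t 4.55 tcp [504.4  56.4  80.6] F [-1.6  0.8 -0.2] w 68.1 z [-0.497  0.    -0.867] y [-0.001 -1.     0.   ]
tool shift mm [ 2.1  1.4 84.8]
t 4.65 tcp [505.   56.4  81.7] F [0.3 0.4 0.1] w 68.0 z [-0.497  0.001 -0.868] y [-0.001 -1.    -0.   ]
0 [[275.3, 157.1], [302.9, 157.7]]
0.005 [[275.4, 156.2], [303.2, 156.7]]
0.01 [[275.6, 155.3], [303.5, 155.8]]
0.015 [[275.7, 154.4], [303.8, 154.9]]
```

View pics/g2.png

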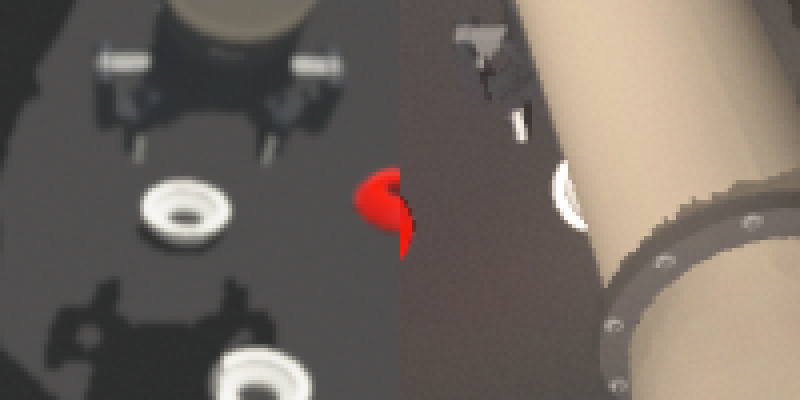

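```bash
python3 - <<'E'
from st import *
p,R=state()
for d in(-.005,0,.005,.01,.015):print(d,[proj(c,[p+R@[.011,s*.036,-d] for s in(1,-1)]).round(1).tolist() for c in('scene','top')])
S,D=bot.read_camera('scene')
np.set_printoptions(linewidth=200)
print((D[150:166,268:282]).round(3))
g=S[150:166,268:282].mean(2).astype(int);print(g)
M=bot.camera_info('scene')['world_from_camera']
for u,v in((274,158),(274,159),(274,160),(306,159),(306,160)):
    o,d=rays('scene',[(u,v)]);print((u,v),(R.T@(o+d[0]*D[v,u]-p)*1000).round(1))
E
```

```text
t 4.65 tcp [505.   56.4  81.7] F [0.3 0.4 0.1] w 68.0 z [-0.497  0.001 -0.868] y [-0.001 -1.    -0.   ]
-0.005 [[[274.4, 162.0], [303.6, 162.6]], [[233.6, 249.7], [203.5, 249.8]]]
0 [[[274.5, 161.2], [303.9, 161.7]], [[233.6, 248.7], [203.3, 248.8]]]
0.005 [[[274.6, 160.3], [304.2, 160.8]], [[233.5, 247.7], [203.2, 247.7]]]
0.01 [[[274.8, 159.4], [304.4, 159.9]], [[233.4, 246.6], [203.0, 246.7]]]
0.015 [[[274.9, 158.4], [304.7, 159.0]], [[233.4, 245.5], [202.8, 245.6]]]
[[0.847 0.86  0.857 0.86  0.858 0.855 0.85  0.85  0.843 0.839 0.837 0.837 0.84  0.836]
 [0.853 0.863 0.867 0.86  0.856 0.852 0.851 0.854 0.853 0.855 0.84  0.84  0.841 0.84 ]
 [0.857 1.086 1.088 0.858 0.86  0.858 0.86  0.857 0.857 0.857 1.09  1.087 1.088 1.089]
 [1.082 1.083 1.084 0.862 0.862 0.858 0.86  0.865 0.862 1.085 1.081 1.084 1.079 1.086]
 [1.081 1.075 1.081 0.88  0.879 0.868 0.868 0.869 0.87  1.081 1.08  1.076 1.079 1.079]
 [1.078 1.076 1.071 0.885 0.883 0.886 0.873 0.873 0.876 1.076 1.075 1.076 1.075 1.077]
 [1.068 1.071 1.073 0.888 0.889 0.888 0.88  0.879 0.878 1.069 1.066 1.07  1.073 1.067]
 [1.065 1.069 1.
[... 1167 characters left out ...]
  79  79  79]
 [ 79  78  74  65  63  85 114 113  88  77  79  79  79  79]
 [ 79  79  77  73  74  93 114 108  85  78  78  79  79  78]
 [ 79  79  79  77  82  97 110 102  84  78  78  79  79  79]
 [ 79  79  79  79  81  90  97  91  81  78  79  78  79  79]
 [ 78  79  79  79  80  81  83  83  79  79  79  79  79  79]
 [ 79  79  79  79  79  79  79  79  79  79  79  79  79  79]
 [ 78  79  79  79  79  79  79  78  79  78  79  79  79  80]
 [ 79  79  79  79  79  79  79  79  78  79  80  80  86  99]
 [ 79  79  78  79  79  79  79  79  80  81  87 107 139 167]]
(274, 158) [ 14.5  38.7 -24.4]
(274, 159) [ 12.9  38.2 -15.8]
(274, 160) [ 13.3  37.9 -11.1]
(306, 159) [ 13.3 -38.3 -19.8]
(306, 160) [ 14.  -38.9 -15.8]
```

The tips sit about 8 mm behind the TCP at this opening, as I modelled. Descend.

```bash
python3 -m jog '[[[1,1,30],[0,0,0],-0.6],[[1,1,30],[0,0,0],-0.6],[[0,0,12],[0,0,0],-0.6],[[0,0,6],[0,0,0],-0.6],[[0,0,4],[0,0,0],-0.6],[[0,0,0],[0,0,0],-0.6]]'; python3 -c "
from st import *
go([.464,.055,.006])"
```

```text
t: 5.45
eef_pos: [0.4657, 0.0546, 0.0076]
tool_rot: [-0.0, 0.966, -0.001, -0.258]
contact_force: [-0.9, 0.8, 0.1]
gripper_width: 0.8
t 5.45 tcp [465.7  54.6   7.6] F [-0.9  0.8  0.1] w 68.0 z [-0.499  0.001 -0.867] y [-0.001 -1.    -0.   ]
tool shift mm [-0.7 -0.4  2.2]
```

```bash
python3 -m jog '[[[-0.5,0,4],[0,0,0],-0.6],[[0,0,0],[0,0,0],1],[[0,0,0],[0,0,0],1],[[0,0,0],[0,0,0],1],[[0,0,0],[0,0,0],1]]' 60; python3 -c "
from st import *
state()
S=bot.read_camera('scene')[0]
cv2.imwrite('pics/g3.png',cv2.resize(S[120:220,240:340],(600,600),interpolation=2)[:,:,::-1])"
```

```text
t: 6.08
eef_pos: [0.4631, 0.0546, 0.0048]
tool_rot: [-0.0, 0.966, -0.001, -0.259]
contact_force: [-0.4, 0.2, 5.7]
gripper_width: 0.623
t 6.08 tcp [463.1  54.6   4.8] F [-0.4  0.2  5.7] w 52.9 z [-0.5    0.001 -0.866] y [-0.001 -1.    -0.   ]
```

View pics/g3.png

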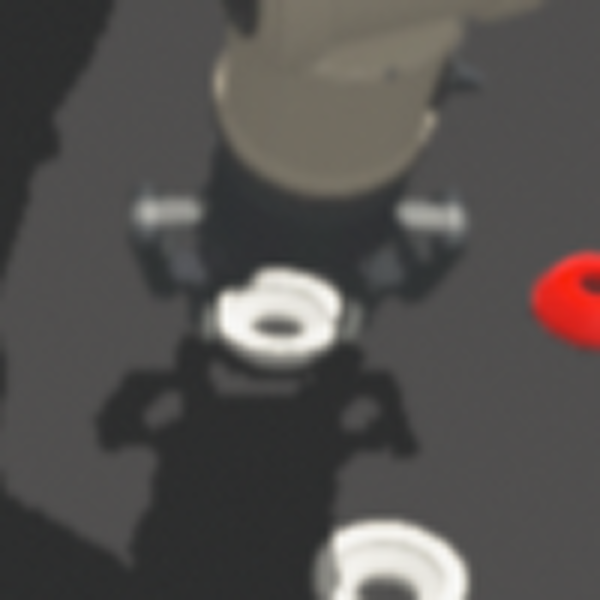

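The washer is between the pads at 52.9 mm, slightly under 56. Lift straight up a little and check.

```bash
python3 -m jog '[[[-5,0,-8.7],[0,0,0],1],[[-15,0,-26],[0,0,0],1],[[-20,0,-34.6],[0,0,0],1],[[-20,0,-34.6],[0,0,0],1],[[0,0,0],[0,0,0],1]]'; python3 -c "
from st import *
state()
S=bot.read_camera('scene')[0]
cv2.imwrite('pics/g4.png',cv2.resize(S[80:180,240:340],(600,600),interpolation=2)[:,:,::-1])"
```

```text
t: 6.75
eef_pos: [0.4647, 0.055, 0.1268]
tool_rot: [-0.001, 0.967, -0.0, -0.256]
contact_force: [0.1, 0.4, -1.5]
gripper_width: 0.617
t 6.75 tcp [464.7  55.  126.8] F [ 0.1  0.4 -1.5] w 52.4 z [-0.495  0.001 -0.869] y [-0.001 -1.    -0.001]
```

View pics/g4.png

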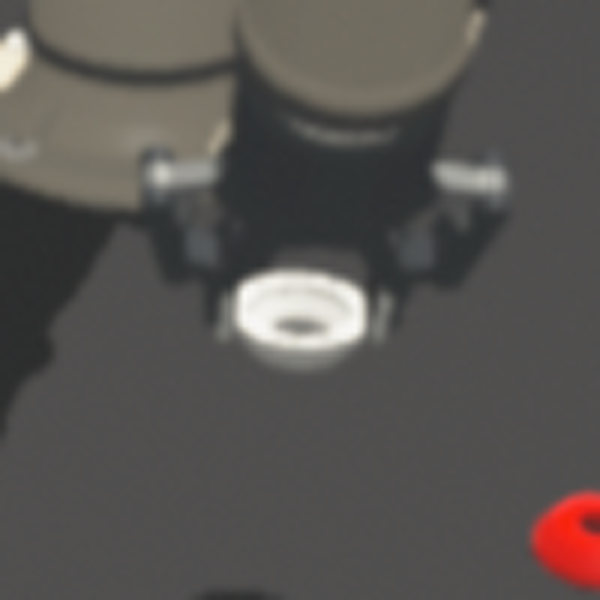

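Held level. Carry it over the arbor: target TCP (0.4637, −0.251), where the base of the washer is at TCPz − 4.8 mm.

```bash
python3 -m jog '[[[0,30,0],[0,0,0],1],[[0,50,0],[0,0,0],1],[[0,50,0],[0,0,0],1],[[0,50,0],[0,0,0],1],[[0,50,0],[0,0,0],1],[[0,50,0],[0,0,0],1],[[0,26,0],[0,0,0],1],[[0,0,0],[0,0,0],1],[[0,0,0],[0,0,0],1]]'; python3 -c "
from st import *
go([.4637,-.251,.127])
S=bot.read_camera('scene')[0];T=bot.read_camera('top')[0]
cv2.imwrite('pics/g5.png',cv2.resize(np.hstack([S[90:210,110:230],T[200:320,285:405]]),(800,400),interpolation=2)[:,:,::-1])"
```

```text
t: 7.92
eef_pos: [0.4626, -0.2494, 0.1234]
tool_rot: [-0.001, 0.966, 0.001, -0.259]
contact_force: [0.1, 0.4, -0.2]
gripper_width: 0.617
t 7.92 tcp [ 462.6 -249.4  123.4] F [ 0.1  0.4 -0.2] w 52.5 z [-0.5    0.001 -0.866] y [ 0.001 -1.    -0.002]
tool shift mm [-0.9  1.6 -3.6]
```

View pics/g5.png

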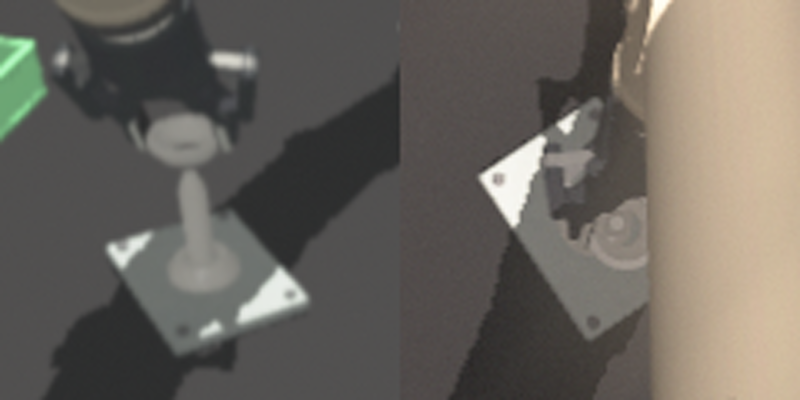

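```bash
python3 -c "
from st import *
p,R=state()
for n,P in(('held',[p[0]+.006,p[1],p[2]+.007]),('tip',[.4695,-.251,.102]),('first',[.4695,-.251,.024])):
  for c in('scene','top'):
    q=proj(c,P)[0];print(n,c,q.round(1),(q-[110,90])*3.333 if c=='scene' else (q-[285,200])*3.333+[400,0])
S=bot.read_camera('scene')[0];T=bot.read_camera('top')[0]
cv2.imwrite('pics/g6.png',cv2.resize(np.hstack([S[110:170,140:200],T[240:300,310:370]]),(800,400),interpolation=2)[:,:,::-1])"
```

```text
t 8.03 tcp [ 462.8 -249.3  123.7] F [-0.1  0.1 -1. ] w 52.8 z [-0.5    0.001 -0.866] y [ 0.002 -1.    -0.002]
held scene [165.  130.1] [183.19553318 133.65410972]
held top [351.5 268.1] [621.65833381 227.0478558 ]
tip scene [165.8 140.3] [185.93266857 167.78025896]
tip top [349.8 267.3] [615.83786312 224.40653245]
first scene [169.7 165.9] [199.08896463 253.01496906]
first top [343.6 266.1] [595.34850386 220.32069442]
```

View pics/g6.png

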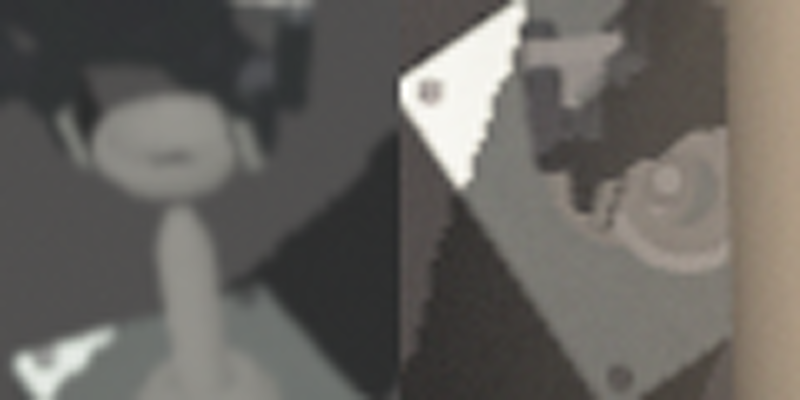

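```bash
python3 - <<'E'
from st import *
np.set_printoptions(linewidth=220)
I=cv2.imread('pics/scene0.png').min(2).astype(float)
S,D=bot.read_camera('scene')
def edges(row,lo,hi,bg,fg):
    # area-based subpixel
    t=np.clip((row-bg)/(fg-bg),0,1);return (t*np.arange(lo,hi)).sum()/t.sum(),t.sum()
for r in range(140,152,2):
    row=I[r,158:177];m,w=edges(row,158,177,min(row[0],row[-1]),np.sort(row)[-3:].mean())
    # model midline
    best=min(np.linspace(.03,.102,200),key=lambda z:abs(proj('scene',[.4695,-.251,z])[0,1]-r));q=proj('scene',[.4695,-.251,best])[0]
    print(r,round(m,2),round(w,2),'model',q.round(2))
for r in range(128,136,2):print(r,S[r,148:182].min(2 if 0 else 1))
print((D[131,148:182]).round(3))
lm=bot.landmark_of('scene','washer_a');print([(round(x['score'],2),(np.array(x['xy'])*[512,384]).round(1)) for x in lm])
lm=bot.landmark_of('scene','arbor_tip');print([(round(x['score'],2),(np.array(x['xy'])*[512,384]).round(1)) for x in lm])
p,R=state()
o,d=rays('scene',[(u,v) for v in range(124,140) for u in range(148,182)]);dep=D[124:140,148:182].ravel()
P=o+d*dep[:,None];ok=(P[:,2]>.115)&(P[:,2]<.145)&(P[:,0]>.43)&(P[:,0]<.52)
Q=P[ok];print(ok.sum(),np.percentile(Q[:,1],[0,2,50,98,100]).round(4),np.percentile(Q[:,0],[2,50,98]).round(4))
ok2=(P[:,2]<.102)&(P[:,2]>.05)&(abs(P[:,0]-.47)<.03);print(P[ok2].round(3)[:10])
E
```

```text
140 168.16 6.78 model [165.79 140.34]
142 166.79 5.43 model [166.04 141.96]
144 167.21 6.61 model [166.36 144.06]
146 167.38 7.95 model [166.66 146.02]
148 167.5 8.53 model [166.96 147.97]
150 167.8 8.59 model [167.28 150.02]
128 [ 88 108  93  64  47  56  87 120 130 133 135 136 138 140 140 142 142 143 142 141 141 140 140 137 128 105  97 103  96  73  53  50  55  68]
130 [ 69  92 107  92  67  80 116 130 129 130 133 135 137 139 140 140 140 142 142 141 140 140 138 136 133 124 109 116 119 100  70  52  55  70]
132 [ 73  77  98 110  98 100 125 133 131 130 130 131 131 131 130 127 125 122 123 124 128 132 133 133 132 128 114 105 118 116  90  68  65  75]
134 [ 79  80  85  95  99  97 112 126 133 134 134 133 131 130 125 120 117 117 119 122 126 130 132 130 128 124 112  99 106 113 105  87  80  79]
[1.167 0.903 0.896 0.892 0.898 0.9   0.897 0.897 0.905 0.91  0.913 0.917 0.917 0.92  0.919 0.922 0.926 0.923 0.927 0.928 0.928 0.922 0.919 0.917 0.915 0.9   0.9   0.897 0.895 0.898 0.904 0.904 0.9   1.171]
[(0.83, array([166. , 130.4])), (0.8, array([303.9, 217.8])), (0.73, array([340.6, 171. ])), (0.7, array([301.1, 250.8])), (0.67, array([372.7, 188.1]))]
[(0.57, array([169.1, 140.4]))]
t 8.28 tcp [ 462.6 -250.9  124. ] F [ 0.4 -0.7 -1.3] w 52.4 z [-0.5    0.    -0.866] y [-0. -1. -0.]
313 [-0.2874 -0.2816 -0.2518 -0.2127 -0.2092] [0.4458 0.4763 0.4988]
[]
```

Both views suggest the washer sits about 3–4 mm too far toward −y relative to the arbor. I'll correct by +3 mm in y and +2 mm in x, then lower over the tapered tip while watching the force.

```bash
python3 -m jog '[[[1.7,-3,-1],[0,0,0],1],[[5,0,8.7],[0,0,0],1],[[5,0,8.7],[0,0,0],1],[[2.5,0,4.3],[0,0,0],1],[[2.5,0,4.3],[0,0,0],1],[[0,0,0],[0,0,0],1]]'; python3 -c "
from st import *
state()
S=bot.read_camera('scene')[0];T=bot.read_camera('top')[0]
cv2.imwrite('pics/g7.png',cv2.resize(np.hstack([S[110:170,140:200],T[240:300,310:370]]),(800,400),interpolation=2)[:,:,::-1])"
```

```text
t: 9.02
eef_pos: [0.4641, -0.2485, 0.0936]
tool_rot: [-0.0, 0.966, -0.001, -0.259]
contact_force: [-0.3, 0.3, -0.9]
gripper_width: 0.621
t 9.03 tcp [ 464.1 -248.5   93.6] F [-0.3  0.3 -0.9] w 52.8 z [-0.501  0.001 -0.866] y [-0.001 -1.    -0.   ]
```

View pics/g7.png

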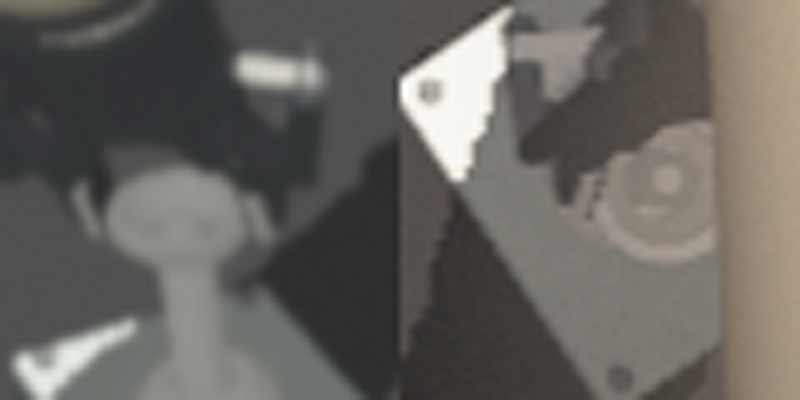

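The tip is now inside the hole, nearly concentric in the top view (tip at about (350,267)), with no force. Continue down.

```bash
python3 -m jog '[[[3,0,5.2],[0,0,0],1],[[3,0,5.2],[0,0,0],1],[[3,0,5.2],[0,0,0],1],[[3,0,5.2],[0,0,0],1],[[0,0,0],[0,0,0],1]]'; python3 -c "
from st import *
state()"
```

```text
t: 9.75
eef_pos: [0.464, -0.2484, 0.0694]
tool_rot: [-0.0, 0.966, -0.0, -0.259]
contact_force: [0.5, 0.3, 0.1]
gripper_width: 0.619
t 9.75 tcp [ 464.  -248.4   69.4] F [0.5 0.3 0.1] w 52.6 z [-0.501  0.001 -0.865] y [-0.001 -1.    -0.   ]
```

```bash
python3 -m jog '[[[4,0,6.9],[0,0,0],1],[[4,0,6.9],[0,0,0],1],[[4,0,6.9],[0,0,0],1],[[2.5,0,4.3],[0,0,0],1],[[1,0,1.7],[0,0,0],1],[[0,0,0],[0,0,0],1]]'; python3 -c "
from st import *
state()"
```

```text
t: 10.5
eef_pos: [0.4644, -0.2485, 0.039]
tool_rot: [-0.0, 0.966, -0.001, -0.259]
contact_force: [0.6, 0.5, -0.6]
gripper_width: 0.622
t 10.5 tcp [ 464.4 -248.5   39. ] F [ 0.6  0.5 -0.6] w 52.8 z [-0.5    0.001 -0.866] y [-0.001 -1.     0.   ]
```

```bash
python3 -m jog '[[[1.5,0,2.6],[0,0,0],1],[[0.75,0,1.3],[0,0,0],1],[[0.5,0,0.9],[0,0,0],1],[[0,0,0],[0,0,0],1],[[0,0,0],[0,0,0],1]]'; python3 -c "
from st import *
state()"
```

```text
t: 11.12
eef_pos: [0.4645, -0.2485, 0.0336]
tool_rot: [-0.0, 0.966, -0.001, -0.259]
contact_force: [-1.0, 0.3, -1.6]
gripper_width: 0.621
t 11.12 tcp [ 464.5 -248.5   33.6] F [-1.   0.3 -1.6] w 52.7 z [-0.5    0.001 -0.866] y [-0.001 -1.     0.   ]
```

```bash
python3 -m jog '[[[0.5,0,0.9],[0,0,0],1],[[0,0,0],[0,0,0],1],[[0,0,0],[0,0,0],1]]'; python3 -c "
from st import *
state()"; python3 -m jog '[[[0.5,0,0.9],[0,0,0],1],[[0,0,0],[0,0,0],1],[[0,0,0],[0,0,0],1]]'; python3 -c "
from st import *
state()"
```

```text
t: 11.5
eef_pos: [0.4645, -0.2486, 0.0328]
tool_rot: [-0.0, 0.966, -0.001, -0.259]
contact_force: [0.2, 1.2, 2.6]
gripper_width: 0.62
t 11.5 tcp [ 464.5 -248.6   32.8] F [0.2 1.2 2.6] w 52.7 z [-0.5    0.    -0.866] y [-0.001 -1.     0.   ]
t: 11.88
eef_pos: [0.4645, -0.2485, 0.0327]
tool_rot: [-0.0, 0.966, -0.001, -0.259]
contact_force: [-0.6, 2.8, 10.3]
gripper_width: 0.619
t 11.88 tcp [ 464.5 -248.5   32.7] F [-0.6  2.8 10.3] w 52.6 z [-0.5    0.    -0.866] y [-0.001 -1.     0.   ]
```

It touched down at 32.7 mm, as predicted, with 10 N. Release and retreat along the tool axis.

```bash
python3 -m jog '[[[0,0,0],[0,0,0],0.1],[[0,0,0],[0,0,0],-0.6],[[0,0,0],[0,0,0],-0.6],[[0,0,-4],[0,0,0],-0.6],[[0,0,-15],[0,0,0],-0.6],[[0,0,-40],[0,0,0],-0.6],[[0,0,-50],[0,0,0],-0.6],[[0,0,-40],[0,0,0],-0.6],[[0,0,0],[0,0,0],-0.6]]'; python3 -c "
from st import *
state()
S=bot.read_camera('scene')[0];T=bot.read_camera('top')[0]
cv2.imwrite('pics/g8.png',cv2.resize(np.hstack([S[110:210,120:220],T[220:320,295:395]]),(800,400),interpolation=2)[:,:,::-1])"
```

```text
t: 13.0
eef_pos: [0.5425, -0.2485, 0.1641]
tool_rot: [0.001, 0.967, -0.0, -0.255]
contact_force: [-0.3, -0.0, -0.1]
gripper_width: 0.802
t 13.0 tcp [ 542.5 -248.5  164.1] F [-0.3 -0.  -0.1] w 68.2 z [-0.493 -0.001 -0.87 ] y [-0.    -1.     0.001]
```

View pics/g8.png

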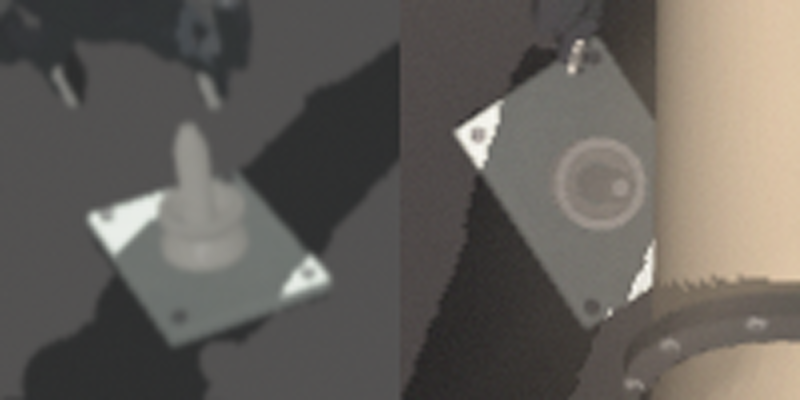

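The dish is seated crown to crown. Next, straighten the tool and move to above the dome B at (0.5164, 0.2733).

```bash
python3 -m jog '[[[0,-30,0],[0,10,0],-0.5],[[0,-50,0],[0,10,0],-0.5],[[0,-50,0],[0,10,0],-0.5],[[-3,-50,0],[0,0,0],-0.5],[[-3,-50,0],[0,0,0],-0.5],[[-3,-50,0],[0,0,0],-0.5],[[-3,-50,0],[0,0,0],-0.5],[[-3,-50,0],[0,0,0],-0.5],[[-3,-50,0],[0,0,0],-0.5],[[-3,-50,20],[0,0,0],-0.5],[[-3,-40,20],[0,0,0],-0.5],[[0,0,0],[0,0,0],-0.5]]'; python3 -c "
from st import *
go([.5164,.2733,.06])
S=bot.read_camera('scene')[0];T=bot.read_camera('top')[0]
v,e=fit('scene',S,(373,187),'dome');print(v,e)
cv2.imwrite('pics/g9.png',cv2.resize(np.hstack([S[120:220,310:410],T[200:300,86:186]]),(800,400),interpolation=2)[:,:,::-1])"
```

```text
t: 14.6
eef_pos: [0.5121, 0.2742, 0.118]
tool_rot: [0.0, 1.0, 0.002, -0.003]
contact_force: [-0.3, 0.4, 0.8]
gripper_width: 0.753
t 14.6 tcp [512.1 274.2 118. ] F [-0.3  0.4  0.8] w 64.0 z [-0.005 -0.001 -1.   ] y [ 0.005 -1.     0.   ]
tool shift mm [ 4.6  0.9 57.9]
[ 0.51650442  0.27446179 -0.18213162] 0.29136008668460817
```

View pics/g9.png

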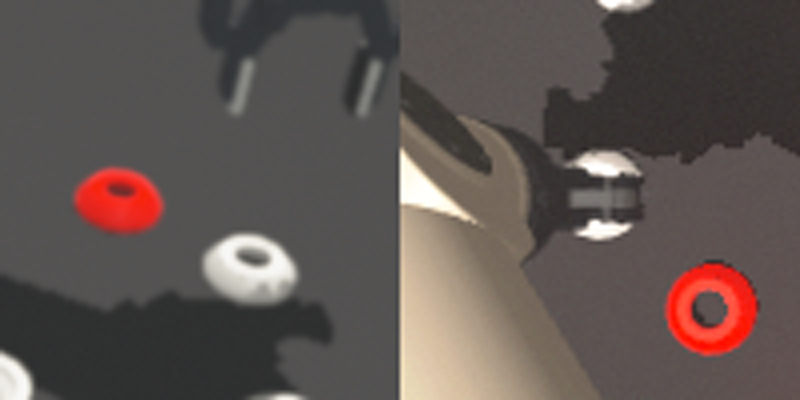

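The gripper is above dome B, which is visible between the fingers in the top view at (136,249). Descend partway and look.

```bash
python3 -m jog '[[[2.5,0.5,50],[0,0,0],-0.5],[[2,0.4,40],[0,0,0],-0.5],[[0,0,14],[0,0,0],-0.5],[[0,0,0],[0,0,0],-0.5]]'; python3 -c "
from st import *
go([.5164,.2733,.0])
S=bot.read_camera('scene')[0];T=bot.read_camera('top')[0]
cv2.imwrite('pics/g10.png',cv2.resize(np.hstack([S[155:215,340:400],T[220:280,106:166]]),(800,400),interpolation=2)[:,:,::-1])"
```

```text
t: 15.2
eef_pos: [0.52, 0.2693, 0.0164]
tool_rot: [0.001, 1.0, -0.001, -0.0]
contact_force: [0.2, -1.0, 0.5]
gripper_width: 0.746
t 15.2 tcp [520.  269.3  16.4] F [ 0.2 -1.   0.5] w 63.4 z [-0.001 -0.001 -1.   ] y [-0.002 -1.     0.001]
tool shift mm [-3.6 -4.  16.4]
```

View pics/g10.png

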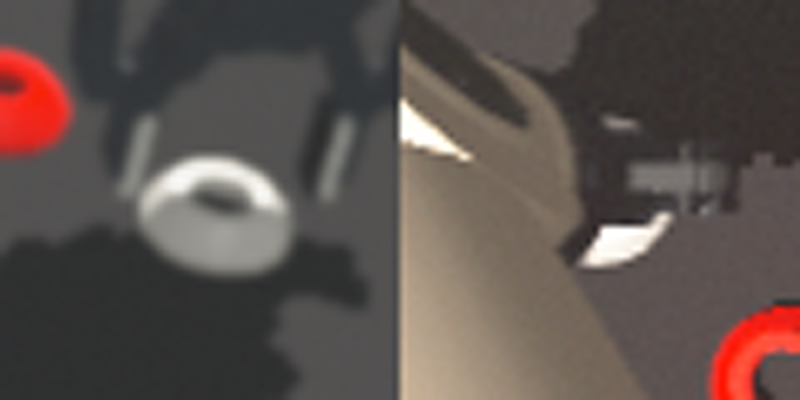

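```bash
python3 -c "
from st import *
p,R=state()
q=proj('scene',[p+R@[.011,s*.034,-.007] for s in(1,-1)]);print((q-[340,155]+.5)*6.667)
S=bot.read_camera('scene')[0];print(fit('scene',S,(372,187),'dome'))
go([.5164,.2733,.0])"
```

```text
t 15.3 tcp [521.  270.7  18. ] F [0.4 0.4 0.2] w 63.6 z [ 0.002  0.001 -1.   ] y [-0.002 -1.    -0.001]
[[137.94709918 194.00918257]
 [319.51540122 197.36876345]]
(array([ 0.51140528,  0.27198687, -0.84921044]), np.float64(1.7184851035717361))
t 15.35 tcp [521.1 270.9  18.2] F [ 0.2 -0.2  0.1] w 63.2 z [ 0.002  0.001 -1.   ] y [-0.002 -1.    -0.001]
tool shift mm [-4.8 -2.3 18.2]
```

```bash
python3 -m jog '[[[-4.6,-2.8,0],[0,0,0],-0.5],[[0,0,0],[0,0,0],-0.5],[[0,0,8],[0,0,0],-0.5],[[0,0,4],[0,0,0],-0.5],[[0,0,3],[0,0,0],-0.5],[[0,0,0],[0,0,0],-0.5]]'; python3 -c "
from st import *
go([.5164,.2735,.0])
S=bot.read_camera('scene')[0]
cv2.imwrite('pics/g11.png',cv2.resize(np.hstack([S[155:215,340:400]]),(600,600),interpolation=2)[:,:,::-1])"
```

```text
t: 16.1
eef_pos: [0.5152, 0.2731, 0.0011]
tool_rot: [0.0, 1.0, -0.001, -0.0]
contact_force: [-0.4, -0.2, 0.5]
gripper_width: 0.75
t 16.1 tcp [515.2 273.1   1.1] F [-0.4 -0.2  0.5] w 63.8 z [-0.001 -0.    -1.   ] y [-0.001 -1.     0.   ]
tool shift mm [ 1.2 -0.4  1.1]
```

View pics/g11.png

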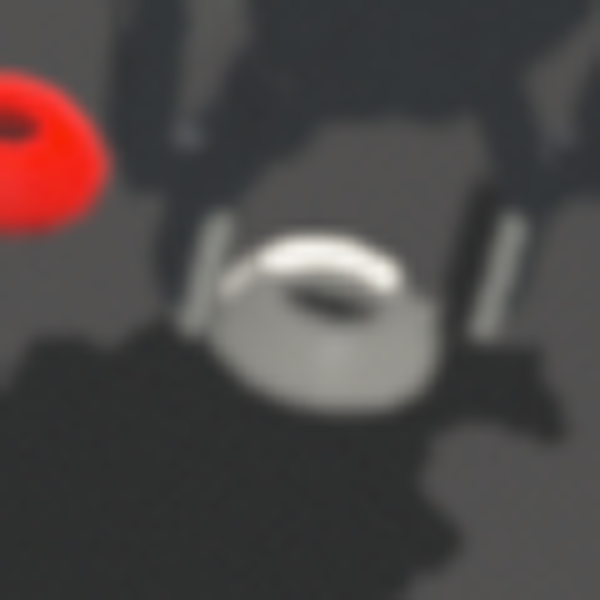

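```bash
python3 -m jog '[[[1,0.8,2],[0,0,0],-0.5],[[0,0,2],[0,0,0],-0.5],[[0,0,0],[0,0,0],-0.5]]';  python3 -m jog '[[[0,0,1],[0,0,0],-0.5],[[0,0,0],[0,0,0],-0.5]]'; python3 -m jog '[[[0,0,1],[0,0,0],-0.5],[[0,0,0],[0,0,0],-0.5]]'
```

```text
t: 16.52
eef_pos: [0.5163, 0.2725, -0.0026]
tool_rot: [0.0, 1.0, -0.001, -0.0]
contact_force: [-1.1, 0.1, -0.1]
gripper_width: 0.746
t: 16.77
eef_pos: [0.5163, 0.2725, -0.0035]
tool_rot: [0.0, 1.0, -0.001, -0.0]
contact_force: [0.2, -0.3, 0.5]
gripper_width: 0.753
t: 17.02
eef_pos: [0.5163, 0.2725, -0.0046]
tool_rot: [0.0, 1.0, -0.001, -0.0]
contact_force: [0.2, 0.6, 0.4]
gripper_width: 0.751
```

```bash
python3 -m jog '[[[0,0,-0.5],[0,0,0],-0.3],[[0,0,0],[0,0,0],1],[[0,0,0],[0,0,0],1],[[0,0,0],[0,0,0],1],[[0,0,0],[0,0,0],1]]' 60; python3 -m jog '[[[0,0,-5],[0,0,0],1],[[0,0,-30],[0,0,0],1],[[0,0,-50],[0,0,0],1],[[0,0,0],[0,0,0],1]]'; python3 -c "
from st import *
state()
S=bot.read_camera('scene')[0]
cv2.imwrite('pics/g12.png',cv2.resize(np.hstack([S[120:200,330:410]]),(600,600),interpolation=2)[:,:,::-1])"
```

```text
t: 17.65
eef_pos: [0.5167, 0.2729, -0.0033]
tool_rot: [-0.0, 1.0, -0.001, 0.0]
contact_force: [-0.6, 0.3, 5.6]
gripper_width: 0.62
t: 18.15
eef_pos: [0.5188, 0.2741, 0.0849]
tool_rot: [-0.002, 1.0, -0.001, 0.003]
contact_force: [-0.9, 0.3, -1.1]
gripper_width: 0.617
t 18.15 tcp [518.8 274.1  84.9] F [-0.9  0.3 -1.1] w 52.4 z [ 0.006  0.004 -1.   ] y [-0.001 -1.    -0.004]
```

View pics/g12.png

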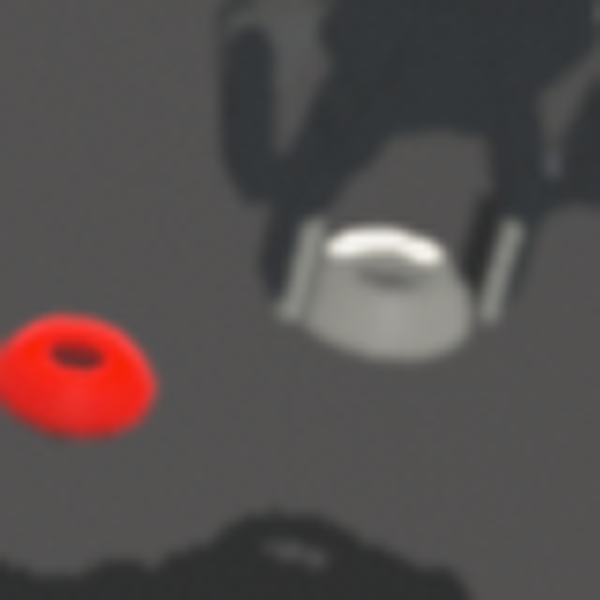

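Dome held level by its rim (base = TCPz + 3.3 mm). Carry it to the arbor at about (0.470, −0.2487).

```bash
python3 -m jog '[[[-2,10,-25],[0,0,0],1],[[-4,35,-22],[0,0,0],1],[[-4.5,48,0],[0,0,0],1],[[-4.5,48,0],[0,0,0],1],[[-4.5,48,0],[0,0,0],1],[[-4.5,48,0],[0,0,0],1],[[-4.5,48,0],[0,0,0],1],[[-4.5,48,0],[0,0,0],1],[[-4.5,48,0],[0,0,0],1],[[-4.5,48,0],[0,0,0],1],[[-4.5,48,0],[0,0,0],1],[[-3,40,0],[0,0,0],1]]'; python3 -m jog '[[[0,0,0],[0,0,0],1],[[0,0,0],[0,0,0],1]]';python3 -c "
from st import *
go([.470,-.2487,.12])"
```

```text
t: 19.7
eef_pos: [0.4647, -0.2462, 0.1267]
tool_rot: [-0.0, 1.0, -0.001, -0.001]
contact_force: [-0.6, 0.7, -0.9]
gripper_width: 0.616
t: 19.95
eef_pos: [0.4656, -0.2434, 0.1271]
tool_rot: [-0.001, 1.0, -0.0, -0.001]
contact_force: [1.1, 0.9, 0.2]
gripper_width: 0.615
t 19.95 tcp [ 465.6 -243.4  127.1] F [1.1 0.9 0.2] w 52.3 z [-0.002  0.001 -1.   ] y [-0.001 -1.    -0.001]
tool shift mm [4.4 5.3 7. ]
```

```bash
python3 -m jog '[[[4.4,5.3,7],[0,0,0],1],[[0,0,0],[0,0,0],1],[[0,0,0],[0,0,0],1]]';python3 -c "
from st import *
go([.470,-.2487,.09])
S=bot.read_camera('scene')[0];T=bot.read_camera('top')[0]
cv2.imwrite('pics/g13.png',cv2.resize(np.hstack([S[100:170,130:200],T[235:305,310:380]]),(800,400),interpolation=2)[:,:,::-1])"
```

```text
t: 20.32
eef_pos: [0.4708, -0.2491, 0.1208]
tool_rot: [-0.0, 1.0, -0.0, -0.0]
contact_force: [-0.2, 0.7, -0.4]
gripper_width: 0.617
t 20.32 tcp [ 470.8 -249.1  120.8] F [-0.2  0.7 -0.4] w 52.5 z [-0.  0. -1.] y [-0. -1. -0.]
tool shift mm [-0.8 -0.4 30.8]
```

View pics/g13.png

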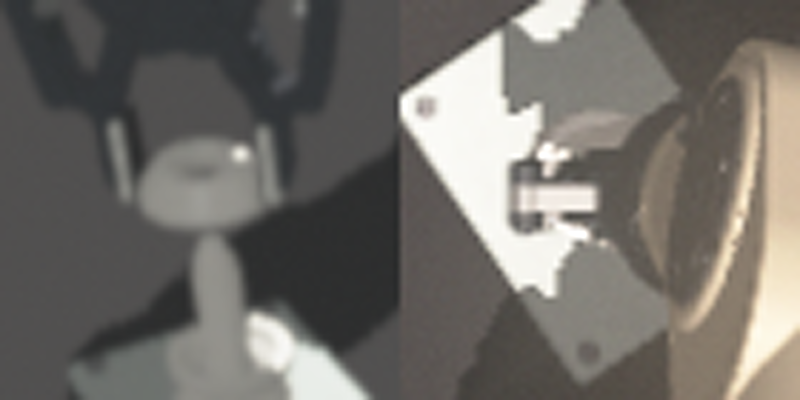

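The dome is centred over the tip in the scene view, about (166,132). Lower it.

```bash
python3 -m jog '[[[-0.6,-0.4,10],[0,0,0],1],[[0,0,7],[0,0,0],1],[[0,0,6],[0,0,0],1],[[0,0,6],[0,0,0],1],[[0,0,6],[0,0,0],1],[[0,0,0],[0,0,0],1]]';python3 -m jog '[[[0,0,6],[0,0,0],1],[[0,0,6],[0,0,0],1],[[0,0,6],[0,0,0],1],[[0,0,0],[0,0,0],1]]'
```

```text
t: 21.18
eef_pos: [0.4697, -0.2492, 0.0855]
tool_rot: [-0.0, 1.0, -0.001, -0.0]
contact_force: [0.7, -0.9, -0.1]
gripper_width: 0.616
t: 21.68
eef_pos: [0.4697, -0.2491, 0.0674]
tool_rot: [-0.0, 1.0, -0.001, -0.001]
contact_force: [0.1, 1.3, -0.3]
gripper_width: 0.615
```

```bash
python3 -m jog '[[[0,0,7],[0,0,0],1],[[0,0,7],[0,0,0],1],[[0,0,4],[0,0,0],1],[[0,0,3],[0,0,0],1],[[0,0,0],[0,0,0],1]]';python3 -m jog '[[[0,0,3],[0,0,0],1],[[0,0,1.2],[0,0,0],1],[[0,0,0],[0,0,0],1]]';python3 -m jog '[[[0,0,0.8],[0,0,0],1],[[0,0,0],[0,0,0],1]]'; python3 -m jog '[[[0,0,0.8],[0,0,0],1],[[0,0,0],[0,0,0],1]]'
```

```text
t: 22.3
eef_pos: [0.47, -0.2493, 0.0468]
tool_rot: [-0.0, 1.0, -0.001, -0.0]
contact_force: [-0.5, -0.4, -1.0]
gripper_width: 0.616
t: 22.68
eef_pos: [0.47, -0.2493, 0.0428]
tool_rot: [-0.0, 1.0, -0.001, -0.0]
contact_force: [-0.3, -0.9, -1.1]
gripper_width: 0.619
t: 22.92
eef_pos: [0.4701, -0.2493, 0.042]
tool_rot: [0.0, 1.0, -0.001, 0.0]
contact_force: [-0.3, -0.5, -1.0]
gripper_width: 0.62
t: 23.18
eef_pos: [0.47, -0.2493, 0.0412]
tool_rot: [-0.0, 1.0, -0.001, -0.0]
contact_force: [-0.5, 0.9, -0.3]
gripper_width: 0.617
```

```bash
python3 -m jog '[[[0,0,0.8],[0,0,0],1],[[0,0,0],[0,0,0],1]]'; python3 -m jog '[[[0,0,0.7],[0,0,0],1],[[0,0,0],[0,0,0],1]]'
```

```text
t: 23.42
eef_pos: [0.4701, -0.2494, 0.0407]
tool_rot: [0.0, 1.0, -0.001, 0.0]
contact_force: [-0.6, 0.7, 3.7]
gripper_width: 0.614
t: 23.68
eef_pos: [0.4702, -0.2494, 0.0407]
tool_rot: [0.0, 1.0, -0.001, 0.0]
contact_force: [-3.3, 2.1, 11.0]
gripper_width: 0.614
```

Touchdown at 40.7 mm, exactly as expected. Release and rise.

```bash
python3 -m jog '[[[0,0,0],[0,0,0],0.1],[[0,0,0],[0,0,0],-0.6],[[0,0,0],[0,0,0],-0.6],[[0,0,-4],[0,0,0],-0.6],[[0,0,-15],[0,0,0],-0.6],[[0,0,-40],[0,0,0],-0.6],[[0,0,-50],[0,0,0],-0.6],[[40,0,-10],[0,0,0],-0.6],[[40,-20,0],[0,0,0],-0.6],[[0,0,0],[0,0,0],-0.6]]'; python3 -c "
from st import *
go([.6397,.0873,.15])
S=bot.read_camera('scene')[0];T=bot.read_camera('top')[0]
cv2.imwrite('pics/g14.png',cv2.resize(np.hstack([S[110:210,120:220],T[220:320,295:395]]),(800,400),interpolation=2)[:,:,::-1])"
```

```text
t: 24.92
eef_pos: [0.5535, -0.2265, 0.1603]
tool_rot: [-0.001, 1.0, 0.002, 0.002]
contact_force: [-0.3, -0.2, 0.1]
gripper_width: 0.799
t 24.93 tcp [ 553.5 -226.5  160.3] F [-0.3 -0.2  0.1] w 67.9 z [ 0.004  0.001 -1.   ] y [ 0.004 -1.    -0.001]
tool shift mm [  87.2 -313.5   11. ]
```

View pics/g14.png

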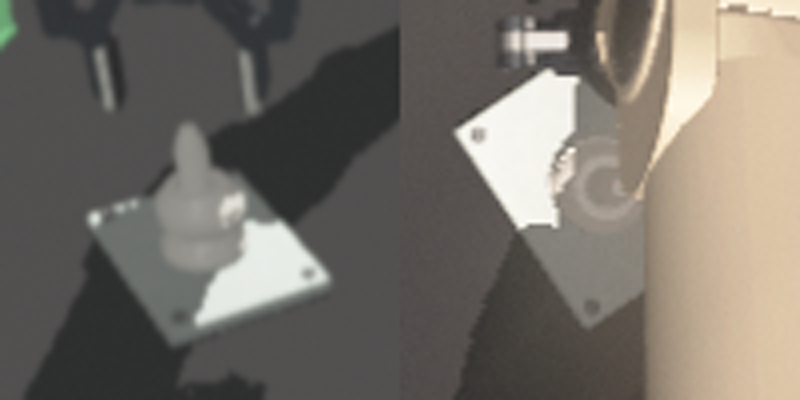

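The stack of three looks right. Now go to W2.

```bash
python3 -m jog '[[[12.4,-44.8,0],[0,0,0],-0.5],[[12.4,-44.8,0],[0,0,0],-0.5],[[12.4,-44.8,0],[0,0,0],-0.5],[[12.4,-44.8,0],[0,0,0],-0.5],[[12.4,-44.8,0],[0,0,0],-0.5],[[12.4,-44.8,20],[0,0,0],-0.5],[[12.4,-44.8,30],[0,0,0],-0.5],[[0,0,20],[0,0,0],-0.5],[[0,0,0],[0,0,0],-0.5],[[0,0,0],[0,0,0],-0.5]]'; python3 -c "
from st import *
go([.6397,.0873,.03])"
```

```text
t: 26.28
eef_pos: [0.6376, 0.0815, 0.0896]
tool_rot: [0.001, 1.0, -0.002, 0.0]
contact_force: [0.5, 0.4, 1.1]
gripper_width: 0.749
t 26.27 tcp [637.6  81.5  89.6] F [0.5 0.4 1.1] w 63.6 z [ 0.001 -0.001 -1.   ] y [-0.004 -1.     0.001]
tool shift mm [ 2.1 -5.9 59.6]
```

```bash
python3 -m jog '[[[2,-5.9,20],[0,0,0],-0.5],[[0,0,30],[0,0,0],-0.5],[[0,0,9],[0,0,0],-0.5],[[0,0,0],[0,0,0],-0.5],[[0,0,0],[0,0,0],-0.5]]'; python3 -c "
from st import *
go([.6397,.0873,.0])
S=bot.read_camera('scene')[0];
cv2.imwrite('pics/g15.png',cv2.resize(np.hstack([S[170:240,270:340]]),(600,600),interpolation=2)[:,:,::-1])"
```

```text
t: 26.9
eef_pos: [0.6401, 0.0901, 0.0307]
tool_rot: [-0.0, 1.0, -0.001, 0.001]
contact_force: [0.3, -0.4, 0.7]
gripper_width: 0.747
t 26.9 tcp [640.1  90.1  30.7] F [ 0.3 -0.4  0.7] w 63.5 z [ 0.002  0.    -1.   ] y [-0.001 -1.    -0.   ]
tool shift mm [-0.4  2.8 30.7]
```

View pics/g15.png

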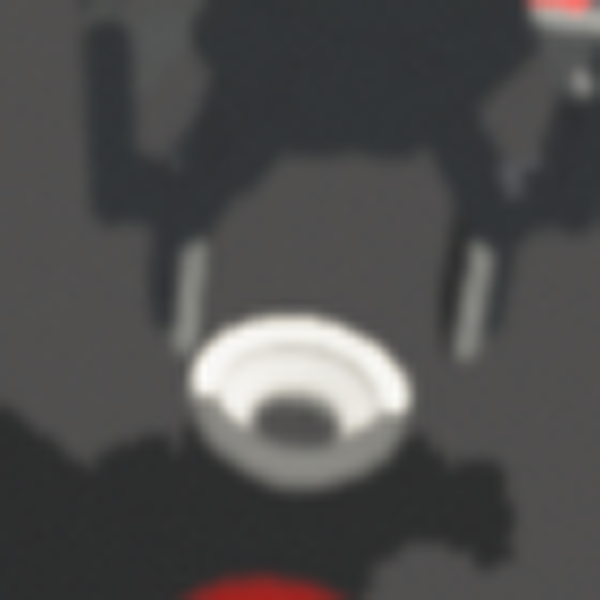

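```bash
python3 -m jog '[[[0,3.2,0],[0,0,0],-0.5],[[0,0,10],[0,0,0],-0.5],[[0,0,12],[0,0,0],-0.5],[[0,0,5],[0,0,0],-0.5],[[0,0,2.5],[0,0,0],-0.5],[[0,0,0],[0,0,0],-0.5]]'; python3 -c "
from st import *
go([.6397,.0873,.0])"
```

```text
t: 27.7
eef_pos: [0.6392, 0.0869, 0.0]
tool_rot: [0.0, 1.0, -0.001, -0.0]
contact_force: [0.0, 0.9, -1.1]
gripper_width: 0.749
t 27.7 tcp [639.2  86.9   0. ] F [ 0.   0.9 -1.1] w 63.7 z [-0. -0. -1.] y [-0.001 -1.     0.   ]
tool shift mm [ 0.5 -0.4  0. ]
```

```bash
python3 -m jog '[[[0,0,0],[0,0,0],-0.3],[[0,0,0],[0,0,0],1],[[0,0,0],[0,0,0],1],[[0,0,0],[0,0,0],1],[[0,0,0],[0,0,0],1]]' 60; python3 -m jog '[[[0,0,-5],[0,0,0],1],[[0,0,-35],[0,0,0],1],[[0,0,-50],[0,0,0],1],[[0,0,-45],[0,0,0],1],[[0,0,0],[0,0,0],1]]'; python3 -c "
from st import *
go([.470,-.2490,.135])
S=bot.read_camera('scene')[0]
cv2.imwrite('pics/g16.png',cv2.resize(np.hstack([S[110:210,260:360]]),(600,600),interpolation=2)[:,:,::-1])"
```

```text
t: 28.32
eef_pos: [0.6394, 0.0869, 0.0013]
tool_rot: [-0.0, 1.0, -0.001, 0.0]
contact_force: [-2.7, -0.3, 7.3]
gripper_width: 0.621
t: 28.95
eef_pos: [0.6421, 0.0875, 0.1399]
tool_rot: [-0.001, 1.0, -0.001, 0.004]
contact_force: [1.0, 0.0, -1.5]
gripper_width: 0.615
t 28.95 tcp [642.1  87.5 139.9] F [ 1.   0.  -1.5] w 52.3 z [ 0.008  0.001 -1.   ] y [-0.001 -1.    -0.002]
tool shift mm [-171.7  336.7    3. ]
```

View pics/g16.png

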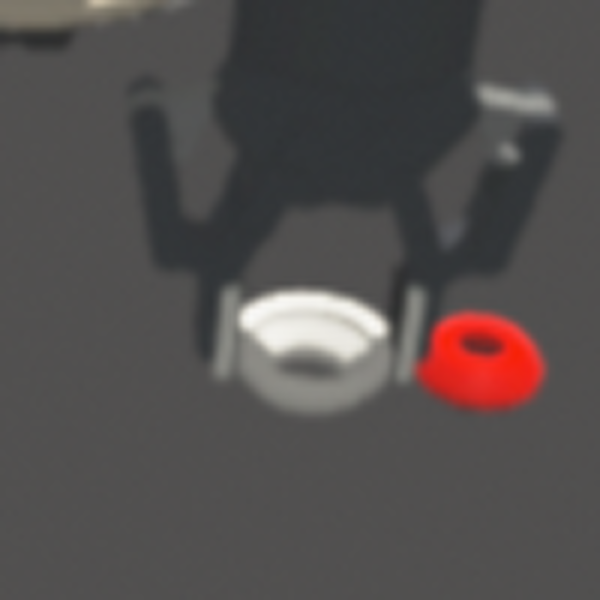

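```bash
python3 -m jog '[[[-21.4,42,0],[0,0,0],1],[[-21.4,42,0],[0,0,0],1],[[-21.4,42,0],[0,0,0],1],[[-21.4,42,0],[0,0,0],1],[[-21.4,42,0],[0,0,0],1],[[-21.4,42,0],[0,0,0],1],[[-21.4,42,0],[0,0,0],1],[[-20,40,0],[0,0,0],1],[[0,0,0],[0,0,0],1],[[0,0,0],[0,0,0],1],[[0,0,0],[0,0,0],1]]';python3 -c "
from st import *
go([.470,-.2490,.12])"
```

```text
t: 30.38
eef_pos: [0.4695, -0.2454, 0.1347]
tool_rot: [-0.0, 1.0, 0.001, -0.0]
contact_force: [-0.7, 0.6, -0.5]
gripper_width: 0.622
t 30.38 tcp [ 469.5 -245.4  134.7] F [-0.7  0.6 -0.5] w 52.9 z [-0.     0.001 -1.   ] y [ 0.001 -1.    -0.001]
tool shift mm [ 0.5  3.6 14.7]
```

```bash
python3 -m jog '[[[0.5,3.6,8],[0,0,0],1],[[0,0,6],[0,0,0],1],[[0,0,0],[0,0,0],1],[[0,0,0],[0,0,0],1]]';python3 -c "
from st import *
go([.470,-.2490,.12])
S=bot.read_camera('scene')[0];T=bot.read_camera('top')[0]
cv2.imwrite('pics/g17.png',cv2.resize(np.hstack([S[100:170,130:200],T[235:305,310:380]]),(800,400),interpolation=2)[:,:,::-1])"
```

```text
t: 30.88
eef_pos: [0.4696, -0.2505, 0.1212]
tool_rot: [-0.0, 1.0, -0.001, -0.0]
contact_force: [-0.5, 0.7, -1.0]
gripper_width: 0.621
t 30.88 tcp [ 469.6 -250.5  121.2] F [-0.5  0.7 -1. ] w 52.8 z [-0.  0. -1.] y [-0.001 -1.    -0.   ]
tool shift mm [ 0.4 -1.5  1.2]
```

View pics/g17.png

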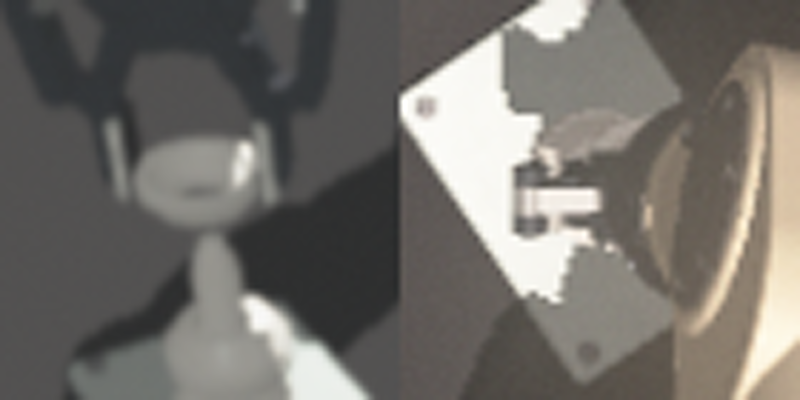

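Aligned over the tip. Nudge y by +1.5 mm and lower.

```bash
python3 -m jog '[[[0.4,-1.5,8],[0,0,0],1],[[0,0,6],[0,0,0],1],[[0,0,6],[0,0,0],1],[[0,0,6],[0,0,0],1],[[0,0,6],[0,0,0],1],[[0,0,0],[0,0,0],1]]';python3 -m jog '[[[0,0,6],[0,0,0],1],[[0,0,6],[0,0,0],1],[[0,0,6],[0,0,0],1],[[0,0,3],[0,0,0],1],[[0,0,0],[0,0,0],1]]'
```

```text
t: 31.72
eef_pos: [0.4696, -0.249, 0.0887]
tool_rot: [-0.0, 1.0, -0.001, -0.0]
contact_force: [-0.4, 0.7, -1.1]
gripper_width: 0.619
t: 32.35
eef_pos: [0.4698, -0.249, 0.0679]
tool_rot: [-0.0, 1.0, -0.001, -0.0]
contact_force: [0.3, 0.2, -0.4]
gripper_width: 0.621
```

```bash
python3 -m jog '[[[0,0,3],[0,0,0],1],[[0,0,1.5],[0,0,0],1],[[0,0,0.8],[0,0,0],1],[[0,0,0],[0,0,0],1]]';python3 -m jog '[[[0,0,0.8],[0,0,0],1],[[0,0,0],[0,0,0],1]]'; python3 -m jog '[[[0,0,0.8],[0,0,0],1],[[0,0,0],[0,0,0],1]]'
```

```text
t: 32.85
eef_pos: [0.4699, -0.2491, 0.0629]
tool_rot: [-0.0, 1.0, -0.001, -0.0]
contact_force: [-0.3, 0.2, -1.6]
gripper_width: 0.616
t: 33.1
eef_pos: [0.47, -0.2491, 0.0621]
tool_rot: [0.0, 1.0, -0.001, 0.0]
contact_force: [-0.2, -0.5, -1.7]
gripper_width: 0.617
t: 33.35
eef_pos: [0.4701, -0.2491, 0.0614]
tool_rot: [0.0, 1.0, -0.001, 0.0]
contact_force: [-0.4, 0.3, -0.7]
gripper_width: 0.621
```

```bash
python3 -m jog '[[[0,0,0.8],[0,0,0],1],[[0,0,0],[0,0,0],1]]'; python3 -m jog '[[[0,0,0.6],[0,0,0],1],[[0,0,0],[0,0,0],1]]'
```

```text
t: 33.6
eef_pos: [0.4701, -0.2492, 0.0613]
tool_rot: [0.0, 1.0, -0.001, 0.0]
contact_force: [-3.5, 0.9, 7.5]
gripper_width: 0.61
t: 33.85
eef_pos: [0.4702, -0.2492, 0.0612]
tool_rot: [0.0, 1.0, -0.001, 0.0]
contact_force: [-3.8, 1.7, 12.9]
gripper_width: 0.613
```

Seated at 61.2 mm, where 61.3 was expected. Release and retreat clear.

```bash
python3 -m jog '[[[0,0,0],[0,0,0],0.1],[[0,0,0],[0,0,0],-0.6],[[0,0,0],[0,0,0],-0.6],[[0,0,-4],[0,0,0],-0.6],[[0,0,-15],[0,0,0],-0.6],[[0,0,-40],[0,0,0],-0.6],[[0,0,-50],[0,0,0],-0.6],[[30,-40,-10],[0,0,0],-0.6],[[30,-50,0],[0,0,0],-0.6],[[30,-50,0],[0,0,0],-0.6],[[20,-50,0],[0,0,0],-0.6],[[0,0,0],[0,0,0],-0.6]]'; python3 -c "
from st import *
state()
S=bot.read_camera('scene')[0];T=bot.read_camera('top')[0]
cv2.imwrite('pics/g18.png',cv2.resize(np.hstack([S[110:210,120:220],T[220:320,295:395]]),(800,400),interpolation=2)[:,:,::-1])
cv2.imwrite('pics/g19.png',S[:,:,::-1])"
```

```text
t: 35.35
eef_pos: [0.5818, -0.053, 0.1803]
tool_rot: [-0.001, 1.0, 0.004, 0.001]
contact_force: [-0.1, -0.8, 0.4]
gripper_width: 0.8
t 35.35 tcp [581.8 -53.  180.3] F [-0.1 -0.8  0.4] w 68.0 z [ 0.002  0.003 -1.   ] y [ 0.007 -1.    -0.003]
```

View pics/g18.png

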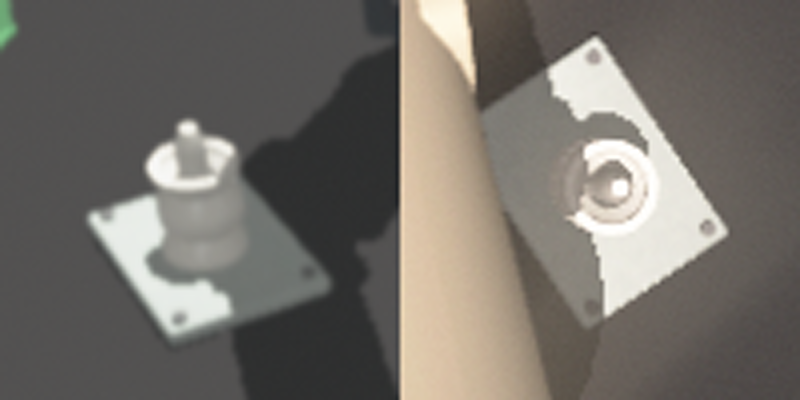

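View pics/g19.png

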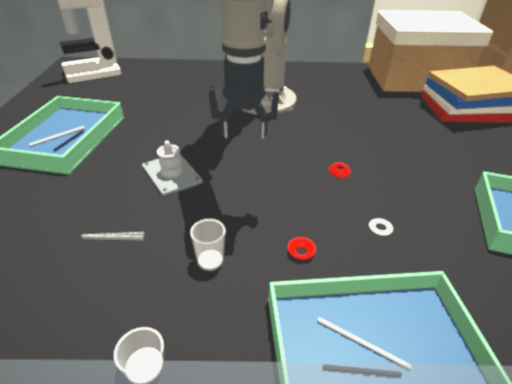

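The stack of four stands level on the arbor, with the dish at the top, at scene (168,160). The flat washer (381,227), beaker and forceps haven't moved. Handing in.

```bash
python3 -m jog '[[[0,0,0],[0,0,0],-0.6],[[0,0,0],[0,0,0],-0.6],[[0,0,0],[0,0,0],-0.6]]'; python3 -c "
from station import bot
print(bot.hand_in())"
```

```text
t: 35.83
eef_pos: [0.58, -0.0602, 0.179]
tool_rot: [0.0, 1.0, -0.001, 0.0]
contact_force: [-0.3, 0.3, 0.0]
gripper_width: 0.8
the job is handed in; nothing more can be done
None
```

All three loose washers are on the arbor in order: dish, dome, dish on top of the first washer, so the faces alternate all the way up. I handed the job in at about 36 s of the 72 s allowed; no verdict was reported.

- **Placing:** I lowered each washer until it touched, with a reading of about 10–13 N, then released it. Each touched down within about 0.1 mm of the height I expected for its place.
- **Final pictures:** both cameras show the four washers seated level around the arbor. The flat washer, beaker and forceps look unmoved, and the gripper is well clear of everything.
- **Disagreements:** the two cameras differed by up to about 3 mm on positions. Before the first washer went on, the pictures showed it about 3–4 mm off the arbor, so I shifted it 3 mm sideways and 2 mm forward; it then slid on without side force. The gripper reads about 52.5 mm when holding a 56 mm washer, but the hold was firm each time.
- **Not measured:** I judged the final centring and level from the pictures and the touchdown heights, and did not measure each washer's final pose.

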